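# Load a labelled jar on the scan turntable

### The arm

A 6-joint arm with a two-finger parallel gripper is mounted at the origin on the work surface. World frame = base frame: x ahead of the robot, y to its left, z up, the work surface at z = 0. Lengths are in mm, angles in rad, forces in N, time in s.
With the tool pointing down it reaches from about 300 to 775 mm from the base axis. Payload 14.6 kg.
Tool frame: the origin (TCP) lies midway between the tips of the shut fingers; the grasp point (between the pads) lies behind it (manip.grip_depth is the z of the grasp point in the tool frame, in mm); z points along the fingers, y is the line along which they close (so a half turn about z gives the same grasp; the last joint's range is limited). The gripper opens to 94 mm and grips with 3 to 60 N. Pads are 16 mm wide; open, the fingers measure 119 mm over their backs; the gripper's body (75 mm by 177 mm) begins 78 mm behind the grasp point.
Start: joints at [-1.253, 0.3, 1.521, -0, 1.321, -0.067], TCP at [206.448, -509.773, 205.446] pointing down, gripper open.
Joint ranges: [-3.03, 3.03], [-0.79, 2.21], [0.23, 2.52], [-1.04, 4.18], [0, 3.07], [-2.55, 2.55]. Speed limits (rad/s): [2.22, 2.22, 2.57, 3.14, 3.14, 3.14].

### API

Orientations are given as [roll, pitch, yaw] about the fixed x, y, z axes, in that order (R = Rz(yaw) Ry(pitch) Rx(roll)).
In Python, from cell import manip gives the robot as it stands.
- The arm moves only by the shell command python3 nudge.py 'ROWS' [OPENING] [FORCE]. ROWS is a JSON list of rows, 1 to 5 of them, each an object with the fields dx, dy, dz (the shift in mm), wx, wy, wz (a rotation vector in rad); a field left out counts as zero; each row is the pose to reach, as a shift and turn from the pose commanded when the command began, along the tool's axes at that moment; what a row does not reach only later rows make up. A row lasts 1/10 s, in which the tool goes at most 50 mm and 0.15 rad, less where a joint would pass 70% of its speed; a pose out of reach is approached as far as the arm can. OPENING is the finger opening in mm, set as the command begins (- or left out keeps the last). The fingers move at their own pace and stop on an object; FORCE is the grip in N (left out, the last holds). Time passes only in rows, so rows that do not move let the fingers close. It prints the time, the measured TCP pose, the force, the opening and the grip force at its end. Input that does not fit is refused with a message, and nothing moves.
- manip.read_state(): the state, without advancing time (a new reading comes with each control period).
- manip.camera(name): name is "scene" or "top"; returns (picture, depth): 420x560x3 uint8, red, green, blue; 420x560 float32, mm along the optical axis (not along the pixel's ray), 0 where there is no reading.
- manip.camera_info(name): a dict with "K" (3x3 intrinsics, pixels), "rvec" (rotation vector, rad) and "tvec" (3), from world to camera coordinates, as OpenCV has them. Camera axes: x right, y down, z forward; pixel columns grow to the right and rows downward; lengths in mm; the calibration is good to about 2 mm. A picture is of the moment at which its call begins. camera_info takes no time and is no camera call.
- manip.sign_off(): hands the job in; it is judged then, once.
The state is a dict: "clock": time; "joints": joint angles; "qd": joint speeds; "effort": joint torques, N m; "eef_pos": TCP position; "eef_rot": TCP orientation; "wrist_force": force on the tool from outside, world axes, zero at the start; "moment": the same for the moment, N m; "finger_gap": finger opening in mm; "finger_force": force on a finger pad.
Only numpy, scipy, OpenCV 4.12 (cv2) and the standard library are available. Lean on these libraries where they do the work, as an engineer would, in place of code of your own. Each camera call takes 0.05 s, during which the arm holds its last target. There are 200 camera calls.

### The job

Take the jar out of the sloping rest and stand it upright on the turntable's rubber pad, setting it down gently. Then swing the turntable round to its stop, so that the jar stands in front of the scanner, still on the pad, with its label squarely facing the scanner's window. Leave the other things on the bench where they are.

Things in the scene. Friction and masses are not known exactly. Their poses are not given: they have to be found in the camera images.
- jar: Loose amber glass jar, black cap: 52 mm diameter, 110 mm tall (cap the top 22 mm), 0.2-0.4 kg. Origin: centre of its base; z along its axis to the cap. A white bar-code label, 46 mm high, is on its +x side; a 12 mm white strip runs from it over the cap's edge to the cap's centre, so on the cap it points to the label side. Starts in the rest, leaning 35 degrees, label turned any way.
- jar_label (a point): Middle of the label on the jar's surface, 26 mm from the jar's axis, 45 mm above its base.
- rest: Fixed aluminium sloping rest, foot plate 130 x 90 mm. Origin: centre of its round seat, 35 mm above the bench, on which the jar's base stands. z: the leaning jar's axis, 35 degrees from vertical, up and towards the robot; y level. Two rails carry the jar from below along its lowest 50 mm; above that it is free all round. The jar comes out along z.
- station: Fixed scan station: white base, aluminium turntable (200 mm disc) and grey scanner block (60 x 94 mm, top 125 mm above the bench). Origin: on the bench below the turntable's axis; x from the axis to the scanner block, whose near face is 142 mm from the axis; z up.
- scanner_window (a point): Middle of the scanner's dark window, on the block's face that looks to the turntable, 90 mm above the bench.
- turntable (a joint): Angle of the turntable in rad; grows anticlockwise seen from above. It starts between 0 and 0.5; its stop is at 1.75, where the pad is directly in front of the scanner window. It turns with light friction (about 0.2 N m, some 3 N at the peg) and stays where it is left.
- pad (a point): Centre of the top of the round rubber pad (68 mm diameter) on the turntable, 62 mm from the axis, 45 mm above the bench; the jar stands here. Its frame turns with the turntable: x points straight out from the turntable's axis (at the stop, to the scanner window), z up.
- peg_top (a point): Centre of the top of the turntable's upright round handle peg (black, 22 mm diameter, 80 mm tall), 75 mm from the axis on the far side of it from the pad; its top is 123 mm above the bench.
- turntable_axis (a point): Point on the turntable's axis, on the disc's top, 43 mm above the bench.
- dish: Bystander: white dish, 90 mm diameter, 16 mm tall. Origin at the centre of its underside.
- vial: Bystander: small clear glass bottle with black cap, 32 mm diameter, 75 mm tall. Origin at the centre of its base.
- tray: Bystander: white parts tray with six compartments, 160 x 110 x 30 mm. Origin at the centre of its underside.
- driver: Bystander: screwdriver lying on the bench. Its own x runs along it to the tip.

How it is judged (in metres and radians):
On the way:
1. the jar stands upright on the pad, let go, before the turntable is swung round (distance between jar and pad below 0.015 m and angle between jar's own z axis and vertical below 0.1 rad and contact force between the fingers and jar below 0.1 N and value of joint turntable below 0.8 rad), for 0.2 s.
At the end, for the whole second after the job is handed in: The turntable is at its stop (joint above 1.70 rad); the jar stands upright (within 0.1 rad), at rest, its base centre within 15 mm of the pad's centre, and its label faces the scanner window to within 0.26 rad (15 degrees) (value of joint turntable above 1.7 rad and distance between jar and pad below 0.015 m and angle between jar's own z axis and vertical below 0.1 rad and angle between the x axis of jar and the x axis of station, either way round below 0.26 rad and x of jar_label in the frame of station above 0.06 m and linear speed of jar below 0.01 m/s); the robot touches nothing.
It fails at once if the jar was set down hard or dropped on the station (over 40 N) (contact force between jar and station above 40 N).
It fails at once if another thing on the bench was moved by more than 30 mm (distance of any of dish, vial, tray, driver from where it was at the start of the episode above 0.03 m).
It also fails if it takes over 59 s, if anything falls off the work surface, if the arm or the gripper's body presses on something with over 40 N, if the wrist force passes 120 N, or if a joint passes its speed limit or range.

## Working session

There is one attempt and no reset: what is moved stays moved. The work goes in short steps, Python scripts to look and compute and a shell command to move; the robot and the scene stay as the last step left them, time stands still between calls to the robot, and variables do not carry over. Pictures are saved under pics/ and viewed, at most 10 in all, crops included, and the job is handed in when it is done.

```bash
ls; mkdir -p pics; python3 - <<'E'
from cell import manip
import cv2,numpy as np
print(manip.grip_depth,manip.read_state())
for n in("scene","top"):
    p,d=manip.camera(n); cv2.imwrite(f"pics/{n}0.png",p[:,:,::-1]); np.savez(f"pics/{n}0.npz",p=p,d=d); print(manip.camera_info(n))
E
```

```text
cell.py
nudge.py
pics
-18.8 {'clock': 0.0, 'joints': array([-1.25260486e+00,  3.00457392e-01,  1.52157682e+00,  1.14119791e-05,
        1.32069135e+00, -6.66251578e-02]), 'qd': array([-0.00070008,  0.00039988, -0.00098342,  0.00039323,  0.00032339,
        0.00092915]), 'effort': array([ 3.09053539e-04, -5.31800437e+01, -3.52737737e+01,  7.08331587e-02,
        2.43639486e-02, -6.82592986e-05]), 'eef_pos': array([ 206.37019507, -509.53599153,  204.8956511 ]), 'eef_rot': array([-3.14046300e+00, -8.64532667e-05,  3.84813745e-01]), 'wrist_force': array([-0.02671796, -0.80748943, -0.79586257]), 'moment': array([ 0.03132996,  0.04761426, -0.04813863]), 'finger_force': 0.0, 'finger_gap': 93.94702115657057}
{'K': array([[426.70703682,   0.        , 278.79891924],
       [  0.        , 426.70703682, 205.2885036 ],
       [  0.        ,   0.        ,   1.        ]]), 'rvec': array([ 2.23386411,  0.64463183, -0.27680522]), 'tvec': array([-472.71066648, -128.24211645, 1336.957515  ])}
{'K': array([[496.39287951,   0.        , 277.76213884],
       [  0.        , 496.39287951, 215.53034496],
       [  0.        ,   0.        ,   1.        ]]), 'rvec': array([ 2.1664208 , -2.16715931,  0.10811805]), 'tvec': array([  16.25899019,  579.20800113, 1337.09422652])}
```
View pics/scene0.png

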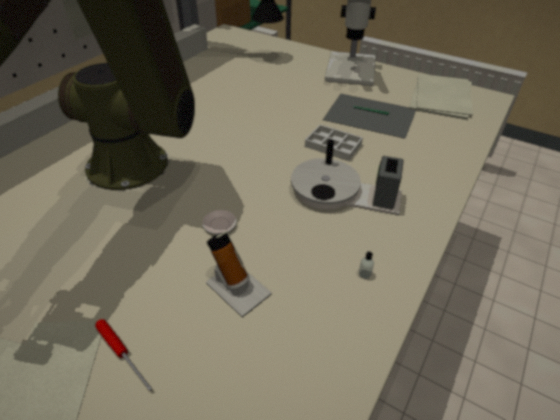

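View pics/top0.png

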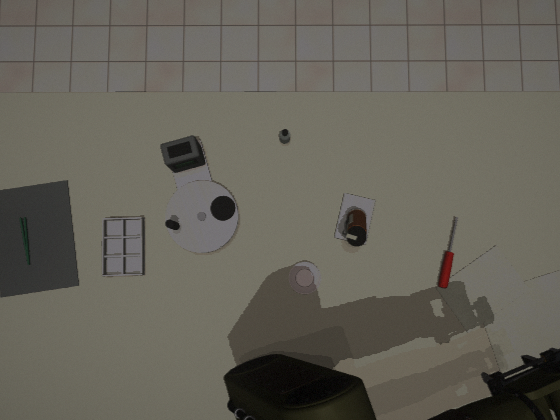

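The scene view shows the jar at about (227,262) with its cap at (220,243), the pad at (323,192), the peg at (330,150) and the scanner at (389,182). In the top view the cap is at (356,240) with the white strip at about (350,237). The pad is at (222,208), the peg at (172,225), the disc axis at (202,216) and the scanner at (183,152).

```bash
cat > h.py <<'E'
import cv2,numpy as np
from cell import manip
def cam(n):
    i=manip.camera_info(n); R=cv2.Rodrigues(i["rvec"])[0]; return i["K"],R,i["tvec"]
def unproj(n,d):
    K,R,t=cam(n); v,u=np.mgrid[:d.shape[0],:d.shape[1]]
    c=np.stack([(u-K[0,2])/K[0,0]*d,(v-K[1,2])/K[1,1]*d,d],-1); return (c-t)@R
def ray(n,u,v):
    K,R,t=cam(n); return -R.T@t, R.T@np.linalg.solve(K,[u,v,1.])
def onz(n,u,v,z):
    o,d=ray(n,u,v); return o+d*(z-o[2])/d[2]
def tri(a,b):
    (o,d),(p,e)=ray("scene",*a),ray("top",*b)
    s=np.linalg.lstsq(np.stack([d,-e],1),p-o,rcond=None)[0]
    q,r=o+d*s[0],p+e*s[1]; return (q+r)/2,np.linalg.norm(q-r)
E
python3 - <<'E'
from h import *
ims=[]
for n,(u0,v0,w) in (("top",(320,190,70)),("scene",(195,225,70)),("top",(150,130,100)),("scene",(285,130,130))):
    z=np.load(f"pics/{n}0.npz"); c=z["p"][v0:v0+w,u0:u0+w,::-1]; ims.append(cv2.resize(cv2.convertScaleAbs(c,alpha=1.8),(390,290 if 0 else 390),interpolation=cv2.INTER_CUBIC)[:290] if 0 else cv2.resize(cv2.convertScaleAbs(c,alpha=1.8),(300,300),interpolation=cv2.INTER_CUBIC))
cv2.imwrite("pics/crops.png",np.vstack([np.hstack(ims[:2]),np.hstack(ims[2:])]))
for n in("top","scene"):
    z=np.load(f"pics/{n}0.npz"); X=unproj(n,z["d"]); p=z["p"].astype(int)
    sel={'top':[(222,208),(202,216),(172,222),(183,150),(356,240),(100,300)],'scene':[(323,192),(326,178),(330,141),(392,162),(220,240),(220,340)]}[n]
    for u,v in sel: print(n,u,v,X[v,u].round(1),p[v,u])
E
```

```text
top 222 208 [598.4 168.2  44.8] [25 25 23]
top 202 216 [576.5 222.5  44.4] [93 91 92]
top 172 222 [552.8 286.2 126.1] [27 24 24]
top 183 150 [740.1 261.5 127.5] [23 23 21]
top 356 240 [ 506.9 -184.4  119.2] [28 29 25]
top 100 300 [347.1 510.1  -4.5] [113 109  98]
scene 323 192 [599.4 162.7  43.6] [15 16 17]
scene 326 178 [579.5 218.3  46.9] [107 104 101]
scene 330 141 [549.8 287.4 122.9] [17 12 12]
scene 392 162 [737.7 282.3 126.4] [18 15 13]
scene 220 240 [ 531.4 -197.1  136.6] [15  7 12]
scene 220 340 [ 617.5 -327.3   -1.5] [154 146 123]
```

View pics/crops.png

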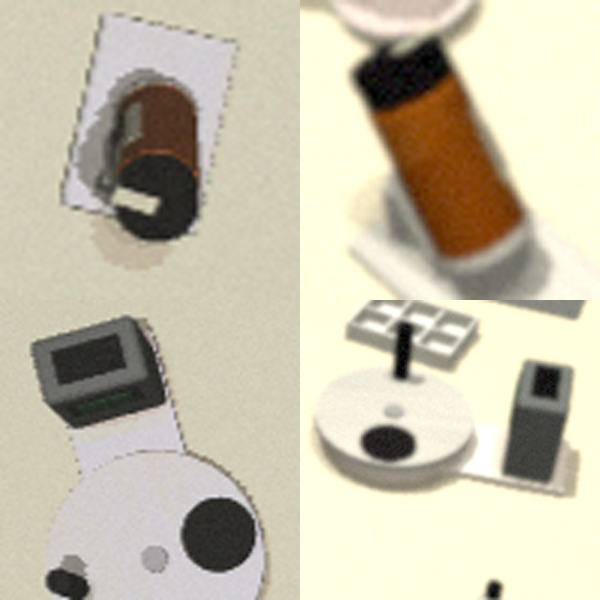

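The crops show the cap's white strip, running from about (347,235.5) to (357,238) in the top image, so the label is on the +y side, a little toward the far side. The pad, disc hub, peg and scanner are all clearly visible.

```bash
cat > m.py <<'E'
from h import *
Z={n:np.load(f"pics/{n}0.npz") for n in("top","scene")}
X={n:unproj(n,Z[n]["d"]) for n in Z}
z=Z["top"];p=z["p"].astype(int);g=p.max(2);P=X["top"]
def blob(n,mask,u,v):
    k,l,s,c=cv2.connectedComponentsWithStats(mask.astype(np.uint8)); return l==l[v,u]
# pad and peg top in both views
c={}
for n,(u,v) in(("top",(222,208)),("scene",(323,192))):
    m=blob(n,Z[n]["p"].max(2)<60,u,v); e=cv2.fitEllipse(max(cv2.findContours(m.astype(np.uint8),0,1)[0],key=len)); c[n]=e[0]; print(n,"pad",e,onz(n,*e[0],45))
print("pad tri",tri(c["scene"],c["top"]))
for n,(u,v) in(("top",(170,222)),("scene",(330,141))):
    q=X[n][v-25:v+25,u-25:u+25].reshape(-1,3); q=q[(q[:,2]>112)&(q[:,2]<135)]; print("peg",n,len(q),q.mean(0),(q.min(0)+q.max(0))/2)
# disc hub
n="top";m=(np.abs(P[...,2]-43)<7)&(g>60); m[:,:150]=0;m[:,250:]=0; m=blob(n,m,195,200)
h=cv2.convexHull(max(cv2.findContours(m.astype(np.uint8),0,1)[0],key=len)); e=cv2.fitEllipse(h); print("disc",e,onz(n,*e[0],43))
# scanner block face direction
q=X["top"][120:180,150:215].reshape(-1,3); q=q[(q[:,2]>115)]; r=cv2.minAreaRect(q[:,:2].astype(np.float32)); print("scanner",r,np.median(q[:,2]))
# foot plate
m=(g>0)&(np.abs(P[...,2]-0)<8); w=(p[...,2]-p[...,0]>-4)&(p.min(2)>60); m=w.copy(); m[:,:325]=0;m[:,385:]=0;m[:185]=0;m[258:]=0
cs=max(cv2.findContours(m.astype(np.uint8),0,1)[0],key=cv2.contourArea); pts=np.array([onz("top",*a[0],5)[:2] for a in cv2.convexHull(cs)],np.float32); print("plate",cv2.minAreaRect(pts))
# jar cap
q=P[215:250,340:372].reshape(-1,3); col=p[215:250,340:372].reshape(-1,3); uv=np.mgrid[215:250,340:372].reshape(2,-1).T[:,::-1]
dark=(q[:,2]>90); print(dark.sum()); np.set_printoptions(suppress=True,precision=3)
q1=q[dark]; rng=np.random.default_rng(0);best=None
for _ in range(2000):
    a=q1[rng.choice(len(q1),3,False)];nn=np.cross(a[1]-a[0],a[2]-a[0]);nn/=np.linalg.norm(nn)+1e-9;nn*=np.sign(nn[2])
    if nn[2]<.6 or nn[2]>.95: continue
    i=np.abs((q1-a[0])@nn)<2.5
    if best is None or i.sum()>best.sum():best=i
I=q1[best];ce=I.mean(0);nn=np.linalg.svd(I-ce)[2][2];nn*=np.sign(nn[2]);print("cap",len(I),ce,(I.min(0)+I.max(0))/2,"n",nn,np.arccos(nn[2])*57.3)
cc=col[dark][best];wh=cc.min(1)>70;print("strip",wh.sum(),I[wh].mean(0) , uv[dark][best][wh].mean(0))
am=(p[...,0]>p[...,2]+15)&(P[...,2]>20);am[:,:335]=0;am[:,375:]=0;am[:185]=0;am[245:]=0
print("amber",am.sum(),P[am].mean(0),P[am].min(0),P[am].max(0))
E
python3 m.py
```

```text
top pad ((222.5864715576172, 207.72752380371094), (23.37700653076172, 24.07839584350586), 19.02182960510254) [599.13889984 166.57606399  45.        ]
scene pad ((322.769775390625, 191.80386352539062), (14.002275466918945, 21.825010299682617), 95.5653076171875) [599.08853828 161.58000205  45.        ]
pad tri (array([598.41920694, 166.26166472,  41.52339311]), np.float64(2.6491684163530023))
peg top 59 [549.38229427 294.54336754 122.49440016] [549.32979477 294.97756222 121.34884375]
peg scene 43 [549.42671403 287.91799834 119.21502441] [549.27079012 288.97442062 118.56795829]
disc ((201.1483612060547, 216.21751403808594), (72.07329559326172, 73.17571258544922), 59.26280212402344) [576.08448049 225.06125462  43.        ]
scanner ((592.636474609375, 173.9551544189453), (436.5966491699219, 101.22399139404297), 33.4630012512207) 125.16856943919643
plate ((593.4863891601562, -202.67977905273438), (86.93108367919922, 87.13873291015625), 76.56742095947266)
479
cap 199 [ 512.537 -182.473  125.129] [ 512.842 -182.408  125.355] n [-0.592  0.144  0.793] 37.536439668170416
strip 33 [ 515.84  -170.759  125.704] [350.97  236.364]
amber 274 [ 559.773 -191.244  103.889] [ 438.43  -222.137   41.069] [ 595.463   11.363 1389.682]
```

```bash
cat > m2.py <<'E'
from h import *
from scipy.optimize import least_squares
np.set_printoptions(suppress=True,precision=3)
Z={n:np.load(f"pics/{n}0.npz") for n in("top","scene")}
X={n:unproj(n,Z[n]["d"]) for n in Z}
P=X["top"]; p=Z["top"]["p"].astype(int)
q=P[125:175,155:210].reshape(-1,3); q=q[(q[:,2]>117)&(q[:,2]<133)]; print("scanner",cv2.minAreaRect(q[:,:2].astype(np.float32)),q.mean(0))
q=X["scene"][145:185,365:410].reshape(-1,3); q=q[(q[:,2]>117)&(q[:,2]<133)]; print("scanner sc",cv2.minAreaRect(q[:,:2].astype(np.float32)),q.mean(0))
C=[onz("top",320+a/4.286,190+b/4.286,5)[:2] for a,b in((105,13),(238,42),(65,205),(205,236))]
for i,j in((0,2),(1,3),(0,1)): d=C[j]-C[i];print("plate edge",np.arctan2(*d[::-1]),np.linalg.norm(d))
az=2.925
a=np.array([np.cos(az),np.sin(az)]);n=np.r_[a*np.sin(np.radians(35)),np.cos(np.radians(35))];l=np.array([a[1],-a[0],0]);s=np.cross(l,n)
print("n,l,s",n,l,s)
for nm,(u,v,u2,v2) in(("top",(340,208,372,236)),("scene",(208,240,252,292))):
    Q=X[nm][v:v2,u:u2].reshape(-1,3);c=Z[nm]["p"].astype(int)[v:v2,u:u2].reshape(-1,3)
    k=(c[:,0]>c[:,2]+15)&(Q[:,2]>40)&(Q[:,2]<140)&(np.linalg.norm(Q[:,:2]-[540,-190],axis=1)<70);Q=Q[k]-[512.5,-182.5,125.1]
    f=lambda x:np.hypot(Q@l-x[0],Q@s-x[1])-26
    r=least_squares(f,[0,0],loss="soft_l1",f_scale=2);print(nm,k.sum(),"axis offset l,s",r.x,"rms",np.std(r.fun),"axial range",np.percentile(Q@n,[2,98]))
# strip direction from pixels cast on cap-top plane
o,_=ray("top",0,0)
m=np.zeros(p.shape[:2],bool);m[230:243,345:360]=1;m&=(p.min(2)>65)
uv=np.argwhere(m)[:,::-1];W=[]
for u,v in uv:
    o,d=ray("top",u,v);W.append(o+d*((np.array([512.5,-182.5,125.1])-o)@n)/(d@n)-[512.5,-182.5,125.1])
W=np.array(W);w=np.stack([W@l,W@s],1);k=np.hypot(*w.T)<28;w=w[k];print(len(w),w.mean(0));r=cv2.minAreaRect(w.astype(np.float32));print(r)
vv=np.linalg.svd(w-w.mean(0))[2][0];print("dir",vv)
E
python3 m2.py
```

```text
scanner ((741.6525268554688, 272.6067199707031), (61.046207427978516, 94.05298614501953), 17.002872467041016) [740.612 271.609 124.849]
scanner sc ((741.3723754882812, 265.42864990234375), (59.631404876708984, 95.78191375732422), 15.608545303344727) [742.511 260.667 123.792]
plate edge 2.9248603102966904 129.26343532423596
plate edge 2.954813476831473 129.4084361742178
plate edge -1.7889765368816823 89.05241665766728
n,l,s [-0.56   0.123  0.819] [0.215 0.977 0.   ] [ 0.8   -0.176  0.574]
top 254 axis offset l,s [-1.488 -0.422] rms 1.3096815593359297 axial range [-109.997   -2.17 ]
scene 967 axis offset l,s [-5.206 -1.351] rms 1.7131255360040174 axial range [-108.854  -19.054]
47 [13.684 -0.715]
((14.429652214050293, -1.3967666625976562), (21.650577545166016, 30.437301635742188), 51.73353576660156)
dir [-0.936  0.352]
```

```bash
cat >> h.py <<'E'
from scipy.spatial.transform import Rotation as Ro
def down(yaw): return Ro.from_euler("xyz",[np.pi,0,yaw])
az=2.93;a_=np.array([np.cos(az),np.sin(az)]);t_=np.radians(35)
N=np.r_[a_*np.sin(t_),np.cos(t_)];L=np.array([a_[1],-a_[0],0])
RG=Ro.from_matrix(np.stack([np.cross(L,-N),L,-N],1)); CAP=np.array([511.1,-185.6,124.6])
def delta(pos,rot):
    s=manip.read_state(); R=Ro.from_euler("xyz",s["eef_rot"])
    print("t",round(s["clock"],2),"tool delta",R.inv().apply(np.array(pos)-s["eef_pos"]).round(1),(R.inv()*rot).as_rotvec().round(3),"j",s["joints"].round(2))
E
python3 -c "
from h import *
delta(CAP+100*N,RG);delta([206.4,-509.5,204.9],down(2.93))"
```

```text
t 0.1 tool delta [ 356.6 -218.1   -1.3] [-0.771 -0.238 -2.444] j [-1.25  0.3   1.52 -0.    1.32 -0.07]
t 0.1 tool delta [ 0. -0.  0.] [-0.000e+00 -1.000e-03 -2.545e+00] j [-1.25  0.3   1.52 -0.    1.32 -0.07]
```

```bash
python3 nudge.py '[{"dx": 178,"dy": -109,"wz": -0.75},{"dx": 178,"dy": -109,"wz": -0.75},{"dx": 178,"dy": -109,"wz": -0.75},{"dx": 178,"dy": -109,"wz": -0.75},{"dx": 178,"dy": -109,"wz": -0.75}]' 94 25
python3 nudge.py '[{"wz": -0.75},{"wz": -0.75},{"wz": -0.75},{"wz": -0.75},{"wz": -0.75}]'
python3 nudge.py '[{"wz": -0.75},{"wz": -0.75},{"wz": -0.75},{"wz": -0.75},{"wz": -0.75}]'
python3 -c "
from h import *
delta(CAP+100*N,RG)"
```

```text
clock: 0.6
eef_pos: [332.5, -338.6, 205.4]
eef_rot: [-3.142, -0.001, 1.145]
wrist_force: [0.4, -0.8, -0.2]
finger_gap: 94.1
finger_force: 0.0
clock: 1.1
eef_pos: [330.4, -341.8, 205.2]
eef_rot: [-3.141, -0.001, 1.891]
wrist_force: [0.2, 0.3, -0.1]
finger_gap: 94.1
finger_force: 0.0
clock: 1.6
eef_pos: [330.4, -341.8, 205.2]
eef_rot: [3.141, -0.001, 2.641]
wrist_force: [0.2, -0.4, -0.2]
finger_gap: 93.8
finger_force: 0.0
t 1.6 tool delta [-28.5 207.4  -1.3] [-0.088 -0.607 -0.28 ] j [-0.88  0.13  1.72  0.    1.28 -1.95]
```

```bash
python3 nudge.py '[{"dx": -28,"dy": 207,"dz": -1,"wx": -0.09,"wy": -0.6,"wz": -0.28},{"dx": -28,"dy": 207,"dz": -1,"wx": -0.09,"wy": -0.6,"wz": -0.28},{"dx": -28,"dy": 207,"dz": -1,"wx": -0.09,"wy": -0.6,"wz": -0.28},{"dx": -28,"dy": 207,"dz": -1,"wx": -0.09,"wy": -0.6,"wz": -0.28},{"dx": -28,"dy": 207,"dz": -1,"wx": -0.09,"wy": -0.6,"wz": -0.28}]'
python3 nudge.py '[{},{}]'
python3 -c "
from h import *
delta(CAP+20*N,RG);delta(CAP-46*N,RG)"
```

```text
clock: 2.1
eef_pos: [456.0, -171.1, 206.0]
eef_rot: [3.139, 0.609, 2.928]
wrist_force: [0.2, 0.2, 0.7]
finger_gap: 93.6
finger_force: 0.0
clock: 2.3
eef_pos: [455.3, -175.0, 206.7]
eef_rot: [3.138, 0.603, 2.922]
wrist_force: [0.4, 0.4, -0.0]
finger_gap: 93.9
finger_force: 0.0
t 2.3 tool delta [-0.   1.4 79.8] [-0.001 -0.008 -0.007] j [-0.55 -0.15  2.12  0.32  0.62 -2.11]
t 2.3 tool delta [ -0.6   1.5 145.8] [-0.001 -0.008 -0.007] j [-0.55 -0.15  2.12  0.32  0.62 -2.11]
```

```bash
python3 nudge.py '[{"dy": 1,"dz": 27,"wy": -0.008,"wz": -0.007},{"dy": 1,"dz": 54,"wy": -0.008,"wz": -0.007},{"dy": 1,"dz": 80,"wy": -0.008,"wz": -0.007}]'
python3 nudge.py '[{"dz": 20},{"dz": 40},{"dz": 55},{"dz": 66},{"dz": 66}]'
python3 - <<'E'
from h import *
delta(CAP-46*N,RG)
ims=[]
for n,(u0,v0,w) in (("top",(310,180,90)),("scene",(180,200,90))):
    p,d=manip.camera(n);ims.append(cv2.resize(cv2.convertScaleAbs(p[v0:v0+w,u0:u0+w,::-1],alpha=1.8),(400,400)))
cv2.imwrite("pics/g.png",np.hstack(ims))
E
```

```text
clock: 2.6
eef_pos: [500.8, -184.6, 140.0]
eef_rot: [-3.14, 0.612, 2.929]
wrist_force: [0.4, -0.5, 0.6]
finger_gap: 93.8
finger_force: 0.0
clock: 3.1
eef_pos: [537.3, -192.2, 85.3]
eef_rot: [-3.141, 0.61, 2.929]
wrist_force: [0.2, -0.1, 0.9]
finger_gap: 93.9
finger_force: 0.0
t 3.1 tool delta [-0.4  1.  -1.7] [-0.001 -0.001 -0.001] j [-0.48  0.25  2.04  0.53  0.3  -2.31]
```

View pics/g.png

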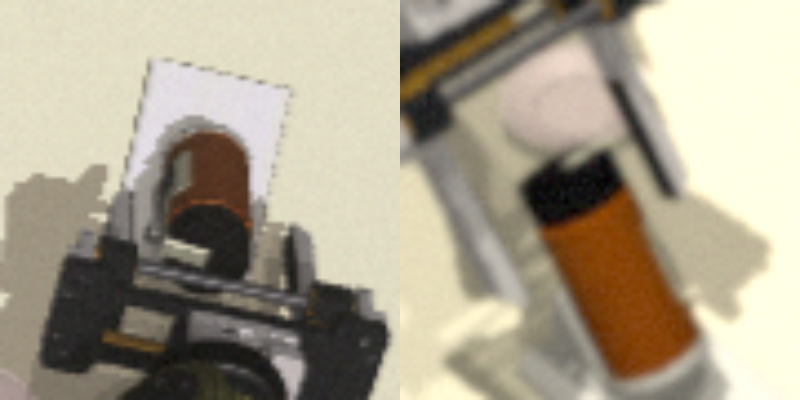

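The jar sits between the open fingers and in line with them: the cap is at about (208,235) in the left crop and (573,187) in the right. Next I close the gripper.

```bash
python3 nudge.py '[{},{},{},{},{}]' 40 30
python3 nudge.py '[{},{},{}]'
python3 nudge.py '[{"dz": -5},{"dz": -15},{"dz": -35},{"dz": -60},{"dz": -85}]'
python3 nudge.py '[{"dz": -25},{"dz": -35},{"dz": -35}]'
python3 -c "
from h import *
delta([505,-120,230],down(2.93));delta([505,-120,230],down(2.93-2.52))"
```

```text
clock: 3.7
eef_pos: [537.2, -191.2, 86.8]
eef_rot: [-3.14, 0.613, 2.931]
wrist_force: [-0.7, 0.1, 1.6]
finger_gap: 57.1
finger_force: 0.0
clock: 4.0
eef_pos: [537.3, -191.0, 86.8]
eef_rot: [-3.14, 0.613, 2.931]
wrist_force: [-1.8, 3.9, 4.6]
finger_gap: 51.2
finger_force: 30.0
clock: 4.5
eef_pos: [488.2, -180.6, 156.2]
eef_rot: [-3.14, 0.611, 2.931]
wrist_force: [-0.1, -0.0, -3.3]
finger_gap: 51.1
finger_force: 30.0
clock: 4.8
eef_pos: [469.6, -176.9, 185.6]
eef_rot: [-3.139, 0.614, 2.931]
wrist_force: [-0.3, -0.1, -3.4]
finger_gap: 51.5
finger_force: 30.0
t 4.8 tool delta [-44.2  62.9 -23.3] [-0.002  0.614  0.   ] j [-0.53 -0.08  2.12  0.35  0.54 -2.14]
t 4.8 tool delta [-44.2  62.9 -23.3] [0.766 0.249 2.42 ] j [-0.53 -0.08  2.12  0.35  0.54 -2.14]
```

```bash
python3 nudge.py '[{"dx": -10,"dy": 15,"dz": -6,"wy": 0.12},{"dx": -20,"dy": 30,"dz": -12,"wy": 0.26},{"dx": -30,"dy": 45,"dz": -18,"wy": 0.4},{"dx": -44,"dy": 63,"dz": -23,"wy": 0.54},{"dx": -44,"dy": 63,"dz": -23,"wy": 0.614}]'
python3 nudge.py '[{"wz": 0.13},{"wz": 0.28},{"wz": 0.43},{"wz": 0.58},{"wz": 0.73}]'
python3 nudge.py '[{"wz": 0.15},{"wz": 0.3},{"wz": 0.45},{"wz": 0.6},{"wz": 0.75}]'
python3 -c "
from h import *
delta([599,164.2,230],down(2.93-2.52))"
```

```text
clock: 5.3
eef_pos: [507.7, -118.3, 228.8]
eef_rot: [-3.14, -0.005, 2.932]
wrist_force: [-0.2, -0.5, -3.6]
finger_gap: 51.4
finger_force: 30.0
clock: 5.8
eef_pos: [505.7, -119.6, 226.9]
eef_rot: [-3.139, -0.002, 2.195]
wrist_force: [0.1, -0.6, -3.1]
finger_gap: 51.3
finger_force: 30.0
clock: 6.3
eef_pos: [505.7, -119.6, 227.0]
eef_rot: [-3.138, 0.0, 1.445]
wrist_force: [-0.4, 0.4, -4.0]
finger_gap: 51.1
finger_force: 30.0
t 6.3 tool delta [293.3  56.8  -3.4] [-0.003  0.002  1.035] j [-0.3   0.22  1.57 -0.    1.35 -0.18]
```

```bash
python3 nudge.py '[{"dx": 30,"dy": 6,"wz": 0.15},{"dx": 75,"dy": 15,"wz": 0.3},{"dx": 120,"dy": 24,"wz": 0.45},{"dx": 160,"dy": 32,"wz": 0.6},{"dx": 190,"dy": 38,"wz": 0.75}]'
python3 nudge.py '[{"wz": 0.15},{"wz": 0.28},{"wz": 0.28}]'
python3 -c "
from h import *
delta([599,164.2,230],down(2.93-2.52))"
```

```text
clock: 6.8
eef_pos: [566.6, 67.0, 226.4]
eef_rot: [-3.14, 0.003, 0.725]
wrist_force: [0.1, -0.4, -3.8]
finger_gap: 51.2
finger_force: 30.0
clock: 7.1
eef_pos: [566.1, 64.8, 226.6]
eef_rot: [-3.141, 0.004, 0.448]
wrist_force: [0.6, 0.2, -2.8]
finger_gap: 51.5
finger_force: 30.0
t 7.1 tool delta [ 72.7 -75.3  -3.6] [-0.001  0.004  0.038] j [ 0.05  0.33  1.43 -0.    1.38  1.17]
```

```bash
python3 nudge.py '[{"dx": 20,"dy": -20,"wy": 0.004,"wz": 0.038},{"dx": 45,"dy": -45,"wy": 0.004,"wz": 0.038},{"dx": 65,"dy": -67,"wy": 0.004,"wz": 0.038},{"dx": 73,"dy": -75,"wy": 0.004,"wz": 0.038},{"dx": 73,"dy": -75,"wy": 0.004,"wz": 0.038}]'
python3 nudge.py '[{"dz": 25},{"dz": 45},{"dz": 60},{"dz": 70},{"dz": 70}]'
python3 - <<'E'
from h import *
delta([599,164.2,112],down(2.93-2.52))
ims=[]
for n,(u0,v0,w) in (("top",(170,130,120)),("scene",(270,100,120))):
    p,d=manip.camera(n);ims.append(cv2.resize(cv2.convertScaleAbs(p[v0:v0+w,u0:u0+w,::-1],alpha=1.8),(400,400)))
    np.savez(f"pics/{n}1.npz",p=p,d=d)
cv2.imwrite("pics/p.png",np.hstack(ims))
E
```

```text
clock: 7.6
eef_pos: [599.2, 164.5, 227.0]
eef_rot: [-3.141, -0.001, 0.415]
wrist_force: [-0.9, -0.7, -2.8]
finger_gap: 51.3
finger_force: 30.0
clock: 8.1
eef_pos: [598.8, 162.9, 157.2]
eef_rot: [-3.142, -0.0, 0.411]
wrist_force: [-0.0, -0.6, -3.2]
finger_gap: 51.1
finger_force: 30.0
t 8.1 tool delta [ 0.6 -1.1 45.2] [-0.    -0.     0.001] j [0.21 0.5  1.36 0.   1.28 1.37]
```

View pics/p.png

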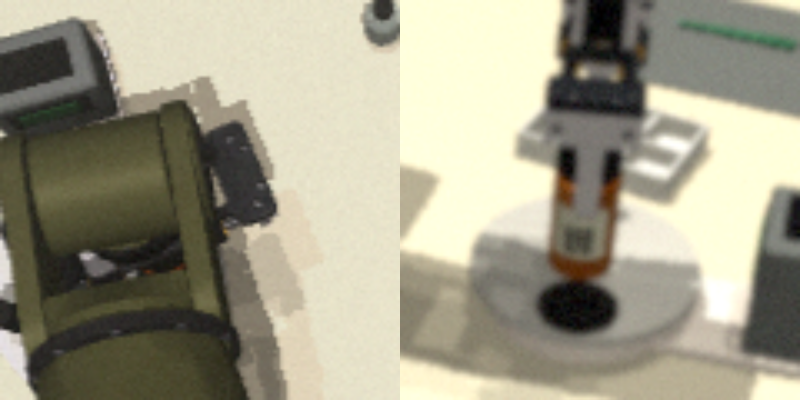

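The right crop shows the jar upright in the gripper just above the pad, base rim at about (582,275) and pad at (577,307), with the label facing outward. I lower it slowly, watching the force.

```bash
python3 nudge.py '[{"dy": -1,"dz": 15},{"dy": -1,"dz": 28},{"dy": -1,"dz": 36},{"dy": -1,"dz": 40},{"dy": -1,"dz": 41}]'
python3 nudge.py '[{"dz": 0.5},{"dz": 1},{"dz": 1.5},{"dz": 2},{"dz": 2}]' | grep -E 'pos|wrist'
python3 nudge.py '[{"dz": 0.3},{"dz": 0.7},{"dz": 1},{"dz": 1}]' | grep -E 'pos|wrist'
python3 nudge.py '[{"dz": 0.3},{"dz": 0.7},{"dz": 1},{"dz": 1}]' | grep -E 'pos|wrist'
```

```text
clock: 8.7
eef_pos: [598.7, 164.5, 116.7]
eef_rot: [3.141, -0.001, 0.411]
wrist_force: [0.8, 0.7, -2.9]
finger_gap: 51.3
finger_force: 30.0
eef_pos: [598.9, 164.6, 115.4]
wrist_force: [0.2, -0.8, -2.4]
eef_pos: [598.9, 164.5, 114.3]
wrist_force: [-0.3, -0.6, -3.5]
eef_pos: [598.9, 164.5, 113.3]
wrist_force: [-0.4, -0.3, -3.6]
```

```bash
python3 nudge.py '[{"dz": 0.3},{"dz": 0.7},{"dz": 1},{"dz": 1}]' | grep -E 'pos|wrist'
python3 nudge.py '[{"dz": 0.3},{"dz": 0.7},{"dz": 1},{"dz": 1}]' | grep -E 'pos|wrist'
python3 nudge.py '[{"dz": 0.3},{"dz": 0.7},{"dz": 1},{"dz": 1}]' | grep -E 'pos|wrist'
```

```text
eef_pos: [598.9, 164.6, 112.3]
wrist_force: [-0.1, -0.2, -3.5]
eef_pos: [598.9, 164.6, 111.3]
wrist_force: [-0.3, 0.9, -3.9]
eef_pos: [598.9, 164.5, 110.3]
wrist_force: [-0.4, -0.4, -3.2]
```

```bash
python3 nudge.py '[{"dz": 0.3},{"dz": 0.5},{"dz": 0.7},{"dz": 0.7}]' | grep -E 'pos|wrist'
python3 nudge.py '[{"dz": 0.3},{"dz": 0.5},{"dz": 0.5}]' | grep -E 'pos|wrist'
```

```text
eef_pos: [598.9, 164.5, 109.6]
wrist_force: [-1.0, -0.5, -2.8]
eef_pos: [598.9, 164.5, 109.1]
wrist_force: [0.4, 0.0, -2.7]
```

```bash
python3 nudge.py '[{"dz": 0.3},{"dz": 0.5},{"dz": 0.5}]' | grep -E 'pos|wrist'
```

```text
eef_pos: [599.0, 164.6, 108.9]
wrist_force: [-0.6, -0.1, -0.1]
```

```bash
python3 nudge.py '[{"dz": 0.2},{"dz": 0.4},{"dz": 0.4}]' | grep -E 'pos|wrist'
```

```text
eef_pos: [599.1, 164.7, 108.8]
wrist_force: [-1.2, 0.4, 5.2]
```

```bash
python3 nudge.py '[{},{},{},{},{}]' 94
python3 nudge.py '[{},{"dz": -8},{"dz": -25},{"dz": -55},{"dz": -95}]'
python3 nudge.py '[{"dz": -20},{"dx": -40,"dz": -30},{"dx": -80,"dz": -30},{"dx": -120,"dz": -30},{"dx": -150,"dz": -30}]'
python3 - <<'E'
from h import *
delta([549.4,291.7,180],down(1.94))
ims=[]
for n,(u0,v0,w) in (("top",(160,150,100)),("scene",(285,120,100))):
    p,d=manip.camera(n);ims.append(cv2.resize(cv2.convertScaleAbs(p[v0:v0+w,u0:u0+w,::-1],alpha=1.8),(400,400)))
    np.savez(f"pics/{n}2.npz",p=p,d=d)
cv2.imwrite("pics/q.png",np.hstack(ims))
E
```

```text
clock: 13.0
eef_pos: [598.9, 164.5, 108.2]
eef_rot: [3.141, -0.002, 0.411]
wrist_force: [-0.4, 0.8, 0.7]
finger_gap: 88.3
finger_force: 0.0
clock: 13.5
eef_pos: [598.1, 164.3, 203.6]
eef_rot: [-3.141, 0.0, 0.411]
wrist_force: [-0.1, 0.1, -0.5]
finger_gap: 94.2
finger_force: 0.0
clock: 14.0
eef_pos: [459.3, 103.9, 233.6]
eef_rot: [3.141, -0.003, 0.411]
wrist_force: [0.4, -0.8, -0.3]
finger_gap: 94.3
finger_force: 0.0
t 14.0 tool delta [ 157.5 -136.2   54. ] [ 0.003 -0.002 -1.529] j [0.14 0.1  1.7  0.   1.34 1.3 ]
```

View pics/q.png

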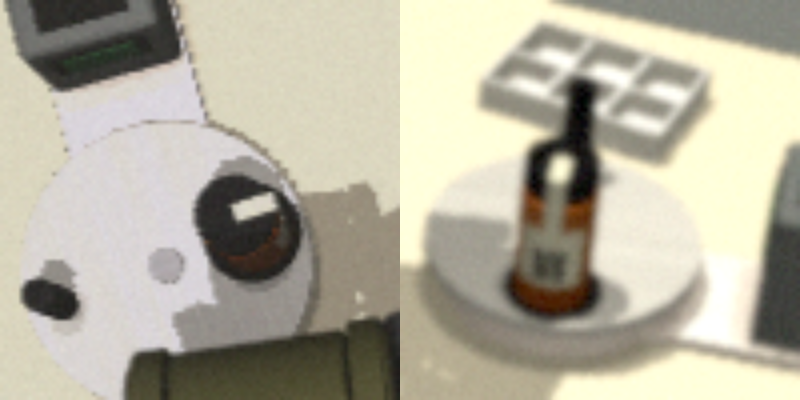

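The jar stands upright on the pad. In the left crop the cap is at about (245,215) with the strip running from (235,212) to (278,202), pointing roughly outward; in the right crop the label faces outward too. I measure the error before swinging the table.

```bash
python3 - <<'E'
from h import *
np.set_printoptions(suppress=True,precision=3)
for n,(u0,v0,u1,v1) in(("top",(217,196,232,207)),("scene",(319,155,332,168))):
    z=np.load(f"pics/{n}2.npz");p=z["p"].astype(int);d=z["d"];X=unproj(n,d)
    # cap top points
    B=(X[...,2]>149)&(X[...,2]<163)&(np.hypot(X[...,0]-599,X[...,1]-164)<40)
    q=X[B];c,r=cv2.minEnclosingCircle(q[:,:2].astype(np.float32));print(n,"cap",B.sum(),q.mean(0),c,r)
    W=B&(p.min(2)>60); uv=np.argwhere(W)[:,::-1]
    w=np.array([onz(n,u,v,155)[:2] for u,v in uv]); m=w.mean(0);v=np.linalg.svd(w-m)[2][0];v*=np.sign(v@(m-np.array(c)))
    cc=np.array([onz(n,u,v_,155)[:2] for u,v_ in np.argwhere(B)[:,::-1]]).mean(0)
    print(" strip",len(w),m,"svd az",np.arctan2(v[1],v[0]),"centre->mean az",np.arctan2(*(m-cc)[::-1]),np.linalg.norm(m-cc),cv2.minAreaRect(w.astype(np.float32)))
E
```

```text
top cap 305 [597.807 165.65  154.762] (598.6253662109375, 165.43348693847656) 25.593624114990234
 strip 54 [601.636 156.502] svd az -1.365274545030072 centre->mean az -1.170489332699914 9.900179060989728 ((605.7445068359375, 167.79759216308594), (29.845928192138672, 50.629638671875), 21.449153900146484)
scene cap 198 [598.077 158.925 153.76 ] (598.20068359375, 161.00265502929688) 27.636585235595703
 strip 55 [597.484 150.836] svd az -0.8122326163962922 centre->mean az -1.765471838962903 6.658784787888712 ((592.823974609375, 156.7032928466797), (46.35414123535156, 38.11040496826172), 84.92509460449219)
```

```bash
python3 - <<'E'
from h import *
np.set_printoptions(suppress=True,precision=3,linewidth=150)
for n,b in(("top",(213,192,236,212)),("scene",(315,150,336,200))):
    p=np.load(f"pics/{n}2.npz")["p"];g=p.min(2)
    print(n,b);print(g[b[1]:b[3],b[0]:b[2]])
E
```

```text
top (213, 192, 236, 212)
[[119  88  78  77  78  78  81  79  78  79  79  80  77  80  80 107  82  70  70 100 107 107 105]
 [ 93  79  78  78  64  56  59  57  75  77  80  80  80  78  78  81  72  70  72  97 105 105 108]
 [ 90  55  37  28  23  26  27  23  32  53  74  80  78  76  78  79  76  85  70  96 104 105 108]
 [ 33  24  21  27  25  22  25  23  26  26  23  51  76  77  79  80  78 111  96  73  70 100 104]
 [ 25  23  24  22  21  24  25  20  25  22  23  24  26  29  55  76  79  78 111  77  60  97 105]
 [ 25  24  27  22  24  23  23  23  24  23  23  24  23  17  19  30  54  75 111 102  74  96 107]
 [ 22  23  22  22  26  23  23  25  23  22  24  38  53  71 102  57  23  35 104 115  89  67  84]
 [ 22  22  21  22  21  24  22  24  35  50  97 109 108 109 112  79  33  16  38 104 104  73  62]
 [ 22  25  23  22  22  36  50  99 108 110 109 112 113 111 111  82  43  17  19  57 106  88  66]
 [ 21  24  22  24  50  98 108 114 113 111 110 112 109 110 110 112  62  24  18  23  41  69  66]
 [ 23  25  22  24  24  95 111 111 112 112 110 111 108 108  97  74  43  27  19  20  30  71  65]
 [ 25  21  23  22  25  73 107 
[... 344 characters left out ...]
  63]
 [ 25  24  22  21  23  23  23  23  25  24  23  22  24  22  20  16  21  35  31  21  18  19  44]
 [ 21  19  22  22  26  22  25  21  22  20  19  20  17  16  14  15  20  30  32  21  13  16  44]
 [ 20  17  25  20  22  21  18  18  21  14  20  19  21  15  16  14  26  34  28  23  18  15  56]
 [ 18  24  19  21  21  18  19  19  23  15  20  15  20  13  14  23  31  34  30  23  18  15  64]
 [ 21  20  22  20  18  20  20  19  20  19  18  19  18  16  16  17  23  29  23  16  17  22  70]]
scene (315, 150, 336, 200)
[[ 96  90  86 ...  46  67  78]
 [112 110 104 ...  47  64  71]
 [118 120 116 ...  49  64  71]
 ...
 [ 41  26  20 ...  56  70  78]
 [ 61  49  35 ...  68  78  81]
 [ 71  59  55 ...  82  86  84]]
```

```bash
python3 - <<'E'
from h import *
a=onz("top",218.5,202.7,155);b=onz("top",227.5,200.05,155);d=b-a;print(a,b,np.arctan2(d[1],d[0]))
d=onz("top",222.6,207.7,45)-onz("top",201.15,216.2,43);print(np.arctan2(d[1],d[0]))
delta([549.4,291.7,200],down(1.94))
E
```

```text
[598.69732895 164.27690504 155.        ] [605.38750655 141.76221724 155.        ] -1.2819587829164496
-1.1950872558365144
t 14.1 tool delta [ 157.6 -136.4   34.7] [ 0.003 -0.002 -1.529] j [0.14 0.1  1.7  0.   1.34 1.3 ]
```

Jar position is within about 2 mm of the pad centre, and the label is about 5° off radial, both well inside tolerance. Now to the peg.

```bash
python3 nudge.py '[{"dx": 30,"dy": -25,"dz": 5,"wz": -0.15},{"dx": 65,"dy": -55,"dz": 12,"wz": -0.3},{"dx": 100,"dy": -85,"dz": 20,"wz": -0.45},{"dx": 130,"dy": -112,"dz": 30,"wz": -0.6},{"dx": 157,"dy": -136,"dz": 34,"wz": -0.75}]' 50
python3 nudge.py '[{"wz": -0.15},{"wz": -0.3},{"wz": -0.45},{"wz": -0.6},{"wz": -0.75}]'
python3 - <<'E'
from h import *
delta([549.4,291.7,85],down(1.94))
E
```

```text
clock: 14.6
eef_pos: [551.4, 294.2, 198.3]
eef_rot: [3.14, -0.001, 1.168]
wrist_force: [-1.0, 0.1, 0.2]
finger_gap: 57.4
finger_force: 0.0
clock: 15.1
eef_pos: [551.2, 292.4, 199.4]
eef_rot: [3.139, 0.0, 1.917]
wrist_force: [-0.0, -0.3, 1.1]
finger_gap: 50.1
finger_force: 0.0
t 15.1 tool delta [ -0.   -2.2 114.4] [ 0.002  0.    -0.023] j [ 0.43  0.47  1.3  -0.    1.37  0.08]
```

```bash
python3 nudge.py '[{"dy": -2,"dz": 30,"wz": -0.02},{"dy": -2,"dz": 60,"wz": -0.02},{"dy": -2,"dz": 90,"wz": -0.02},{"dy": -2,"dz": 108,"wz": -0.02},{"dy": -2,"dz": 114,"wz": -0.02}]'
python3 nudge.py '[{},{},{},{},{}]' 18 6
python3 nudge.py '[{},{}]'
python3 - <<'E'
from h import *
ax=np.array([576.5,222.5]);s=manip.read_state();print(s["eef_pos"],s["finger_gap"])
p0=s["eef_pos"];R=p0[:2]-ax;print(np.hypot(*R),np.arctan2(R[1],R[0]))
# arc rows in tool frame at start for steps of 0.06 rad
Rt=Ro.from_euler("xyz",s["eef_rot"])
for k in range(1,6):
    t=.08*k;d=Ro.from_rotvec([0,0,t]).apply(np.r_[R,0])-np.r_[R,0];print(Rt.inv().apply(d).round(1),-t)
E
```

```text
clock: 15.6
eef_pos: [548.8, 291.4, 83.3]
eef_rot: [-3.141, 0.0, 1.931]
wrist_force: [0.0, 0.2, 0.7]
finger_gap: 49.7
finger_force: 0.0
clock: 16.1
eef_pos: [549.6, 291.7, 86.3]
eef_rot: [3.138, 0.0, 1.931]
wrist_force: [0.9, 1.5, 4.8]
finger_gap: 21.9
finger_force: 6.0
clock: 16.3
eef_pos: [549.6, 291.7, 86.3]
eef_rot: [3.138, -0.0, 1.931]
wrist_force: [1.7, 0.2, 6.4]
finger_gap: 21.7
finger_force: 6.0
[549.64423527 291.689053    86.26161977] 21.747250874516773
74.21830740969578 1.9410460570731165
[-0.3 -5.9 -0. ] -0.08
[ -1.1 -11.8  -0. ] -0.16
[ -2.3 -17.6  -0.1] -0.24
[ -4.  -23.3  -0.1] -0.32
[ -6.1 -28.8  -0.1] -0.4
```

```bash
python3 nudge.py '[{},{},{"dz": -8},{"dz": -10},{"dz": -10}]' 34
python3 nudge.py '[{},{},{},{},{}]' 18 6
```

```text
clock: 16.8
eef_pos: [549.3, 291.4, 95.9]
eef_rot: [3.139, 0.0, 1.931]
wrist_force: [0.3, 0.5, -0.1]
finger_gap: 33.9
finger_force: 0.0
clock: 17.3
eef_pos: [549.1, 291.4, 95.1]
eef_rot: [3.14, 0.0, 1.931]
wrist_force: [0.3, 0.3, -0.7]
finger_gap: 21.8
finger_force: 6.0
```

```bash
python3 nudge.py '[{"dy": -1.5,"wz": -0.02},{"dx": -0.2,"dy": -4.4,"wz": -0.06},{"dx": -0.5,"dy": -8.9,"wz": -0.12},{"dx": -1.2,"dy": -13.3,"wz": -0.18},{"dx": -2.1,"dy": -17.6,"wz": -0.24}]'
python3 nudge.py '[{"dx": -0.1,"dy": -4.4,"wz": -0.06},{"dx": -0.5,"dy": -8.9,"wz": -0.12},{"dx": -1.2,"dy": -13.3,"wz": -0.18},{"dx": -2.1,"dy": -17.6,"wz": -0.24},{"dx": -3.3,"dy": -21.9,"wz": -0.3}]'
python3 - <<'E'
from h import *
ax=np.array([576.5,222.5]);s=manip.read_state();R=s["eef_pos"][:2]-ax;print(np.hypot(*R),np.arctan2(R[1],R[0]),s["eef_rot"][2])
E
```

```text
clock: 17.8
eef_pos: [533.6, 282.7, 95.1]
eef_rot: [3.139, 0.002, 2.174]
wrist_force: [5.9, -2.3, -2.9]
finger_gap: 21.9
finger_force: 6.0
clock: 18.3
eef_pos: [517.9, 267.3, 95.1]
eef_rot: [3.139, 0.003, 2.474]
wrist_force: [7.9, -2.9, -3.8]
finger_gap: 21.9
finger_force: 6.0
73.77077716914043 2.488773161314362 2.4741657642644554
```

```bash
python3 nudge.py '[{"dx": -0.1,"dy": -4.4,"wz": -0.06},{"dx": -0.5,"dy": -8.9,"wz": -0.12},{"dx": -1.2,"dy": -13.3,"wz": -0.18},{"dx": -2.1,"dy": -17.6,"wz": -0.24},{"dx": -3.3,"dy": -21.9,"wz": -0.3}]' | grep -E 'pos|rot|wrist'
python3 nudge.py '[{"dx": -0.1,"dy": -4.4,"wz": -0.06},{"dx": -0.5,"dy": -8.9,"wz": -0.12},{"dx": -1.2,"dy": -13.3,"wz": -0.18},{"dx": -2.1,"dy": -17.6,"wz": -0.24},{"dx": -3.3,"dy": -21.9,"wz": -0.3}]' | grep -E 'pos|rot|wrist'
python3 nudge.py '[{"dx": -0.1,"dy": -2.9,"wz": -0.04},{"dx": -0.3,"dy": -5.2,"wz": -0.07},{"dx": -0.4,"dy": -7.4,"wz": -0.1},{"dx": -0.6,"dy": -9.5,"wz": -0.13},{"dx": -0.9,"dy": -11.7,"wz": -0.16}]' | grep -E 'pos|rot|wrist'
```

```text
eef_pos: [507.1, 248.5, 95.3]
eef_rot: [3.139, 0.004, 2.774]
wrist_force: [10.2, -0.5, -4.4]
eef_pos: [502.3, 227.2, 95.4]
eef_rot: [3.14, 0.005, 3.074]
wrist_force: [9.5, 2.3, -3.9]
eef_pos: [502.4, 215.8, 95.4]
eef_rot: [3.14, 0.005, -3.05]
wrist_force: [7.5, 2.6, -3.8]
```

```bash
python3 nudge.py '[{"dy": -1.1,"wz": -0.015},{"dy": -2.2,"wz": -0.03},{"dx": -0.1,"dy": -3.7,"wz": -0.05},{"dx": -0.2,"dy": -5.2,"wz": -0.07},{"dx": -0.4,"dy": -7,"wz": -0.095}]' | grep -E 'pos|rot|wrist'
python3 nudge.py '[{"dy": -0.7,"wz": -0.01},{"dy": -1.5,"wz": -0.02},{"dy": -2.2,"wz": -0.03},{"dx": -0.1,"dy": -2.9,"wz": -0.04},{"dx": -0.1,"dy": -2.9,"wz": -0.04}]' | grep -E 'pos|rot|wrist'
```

```text
eef_pos: [503.4, 209.0, 95.4]
eef_rot: [3.141, 0.005, -2.955]
wrist_force: [8.9, 3.9, -5.1]
eef_pos: [504.0, 206.1, 95.4]
eef_rot: [3.141, 0.005, -2.916]
wrist_force: [8.0, 2.8, -3.6]
```

```bash
python3 nudge.py '[{"dy": -0.7,"wz": -0.01},{"dy": -1.5,"wz": -0.02},{"dy": -1.5,"wz": -0.02}]' | grep -E 'pos|wrist'
python3 nudge.py '[{"dy": -0.7,"wz": -0.01},{"dy": -1.5,"wz": -0.02},{"dy": -1.5,"wz": -0.02}]' | grep -E 'pos|wrist'
python3 nudge.py '[{"dy": -0.7,"wz": -0.01},{"dy": -1.5,"wz": -0.02},{"dy": -1.5,"wz": -0.02}]' | grep -E 'pos|wrist'
```

```text
eef_pos: [504.3, 204.7, 95.4]
wrist_force: [8.1, 2.9, -3.7]
eef_pos: [504.6, 203.5, 95.4]
wrist_force: [7.0, 5.5, -4.0]
eef_pos: [504.7, 203.0, 95.4]
wrist_force: [6.2, 14.0, -3.6]
```

```bash
python3 nudge.py '[{},{},{},{}]' 44 | grep -E 'pos|wrist|gap'
python3 nudge.py '[{"dz": -20},{"dz": -50},{"dz": -80},{"dz": -100},{"dz": -110}]'
python3 nudge.py '[{"dx": 40},{"dx": 80},{"dx": 110},{"dx": 130},{"dx": 130}]' | grep -E 'pos|wrist'
python3 - <<'E'
from h import *
ims=[]
for n,(u0,v0,w) in (("top",(150,130,100)),("scene",(285,100,120))):
    p,d=manip.camera(n);ims.append(cv2.resize(cv2.convertScaleAbs(p[v0:v0+w,u0:u0+w,::-1],alpha=1.8),(400,400)))
    np.savez(f"pics/{n}3.npz",p=p,d=d)
    X=unproj(n,d);B=(X[...,2]>149)&(X[...,2]<163)&(np.hypot(X[...,0]-636,X[...,1]-239)<50)
    q=X[B];print(n,B.sum(),q.mean(0),cv2.minEnclosingCircle(q[:,:2].astype(np.float32)))
cv2.imwrite("pics/e.png",np.hstack(ims))
E
```

```text
eef_pos: [504.1, 201.3, 95.1]
wrist_force: [-0.0, -0.8, 0.5]
finger_gap: 44.0
clock: 22.6
eef_pos: [504.3, 201.4, 206.9]
eef_rot: [-3.142, 0.004, -2.857]
wrist_force: [0.2, 0.4, -0.6]
finger_gap: 44.4
finger_force: 0.0
eef_pos: [377.6, 164.4, 204.6]
wrist_force: [0.5, -0.5, 0.3]
top 304 [637.94649792 241.11040833 154.7018611 ] ((638.562255859375, 241.1663818359375), 25.8558292388916)
scene 182 [638.05580021 234.56461364 153.55864455] ((635.9884033203125, 235.8214569091797), 27.080659866333008)
```

View pics/e.png

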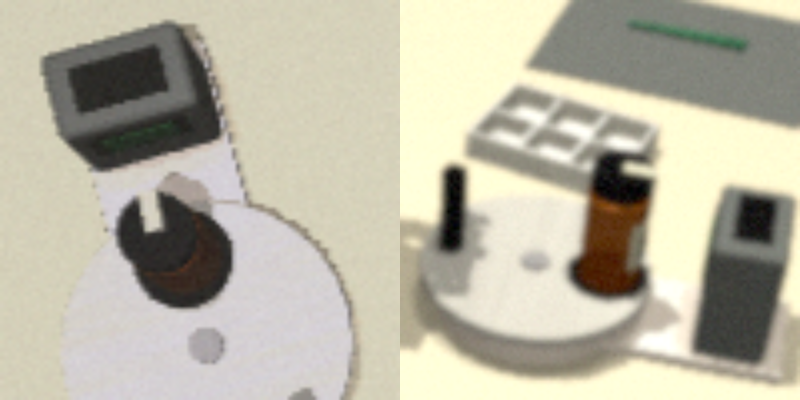

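The jar stands on the pad in front of the scanner. In the left crop the cap is at about (157,235) with the strip from (152,232) to (150,192), which looks rotated more than expected, so I measure it.

```bash
python3 - <<'E'
from h import *
np.set_printoptions(linewidth=150)
g=np.load("pics/top3.npz")["p"].min(2);print(g[174:194,178:202])
for a,b in(((188.2,187.5),(187.4,179.5)),):
    d=onz("top",*b,155)-onz("top",*a,155);print(np.arctan2(d[1],d[0]))
# other yaw cues: pad az, scanner, peg
X=unproj("top",np.load("pics/top3.npz")["d"]);q=X[125:175,155:210].reshape(-1,3); q=q[(q[:,2]>117)&(q[:,2]<133)&(q[:,0]>690)];print(cv2.minAreaRect(q[:,:2].astype(np.float32)))
E
```

```text
[[113 109 111 111 112 112 109 112 113 115 114 116 111  80  74  85  86  85  87 111 114 115 116 114]
 [110 111 110 111 111 109 111 111 111 116 115 115  96  84  85  83  83  82  85  85  85  86 110 117]
 [112 112 111 108 110 109 115 115 115 114 116  98  90  85  87  84  84  83  84  84  86  82  88 110]
 [112 116 112 118 115 116 115 114 114 111  98  77  83  85  86  86  84  85  85  86  85  84  84  88]
 [115 114 116 117 115 114 108 107 111 108 107  55  32  60  62  79  84  83  85  85  87  83  87  86]
 [116 118 116 115 114  77  72  99 106 106 107  61  27  25  26  30  75  85  85  84  86  83  83  84]
 [115 116 115 115  78  37  49  96 111 107 105  70  30  22  21  24  27  54  80  81  74  76  77  72]
 [116 114 114  76  39  22  33  95 109 107 109  71  32  21  22  22  23  26  36  68  73  77  75  73]
 [115 113  78  36  18  27  24  94 112 108 108  88  44  19  23  22  25  24  18  25  52  71  76  76]
 [116 115  60  23  21  19  22  89 107 110 106 105  54  25  22  22  21  23  24  21  19  20  25  54]
 [116  79  36  24  22  23  23  46  94 108 107 106  62  30  23  24  23  25  24  24  23  17  16  20]
 [116  65  
[... 301 characters left out ...]
23  20  24  23  21  39  31  26  26  25  23  22  24  20  22  21  24  21  18  19  18]
 [109  61  22  23  24  22  21  24  23  22  24  25  22  21  24  23  19  22  23  24  20  17  18  20]
 [115  65  27  22  20  23  19  24  24  23  24  24  20  24  24  22  23  24  24  22  18  22  14  16]
 [115  76  30  22  25  23  25  22  24  23  25  23  24  19  24  21  23  25  22  18  19  21  19  16]
 [113 114  56  23  21  22  22  20  23  24  24  18  23  23  21  24  23  24  24  21  19  18  18  15]
 [114 114  76  35  24  25  23  23  22  21  21  24  24  24  24  23  24  24  20  18  17  21  19  15]]
0.11683692967376247
((742.0662841796875, 272.2679748535156), (61.34450149536133, 93.56336975097656), 15.539426803588867)
```

The strip's edges give an azimuth of about 0.20 rad against a station yaw of about 0.28, an error of around 0.08 rad and inside the 0.26 limit. The stop was also felt as a clear rise in force, so I hand in.

```bash
python3 -c "
from cell import manip
print(manip.sign_off())"
```

```text
the job is handed in; nothing more can be done
None
```

I handed the job in: the jar stands upright on the pad (measured before the swing at within about 2 mm of its centre), the turntable is against its stop, the label faces the scanner to within about 0.08 rad, and I have not seen the judge's verdict.

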